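Open the counter bin by its pedal and ease the lid shut beside a playing record

TASK

A record is playing, so keep the counter quiet: with your fingertips press the pedal of the little steel step bin all the way down so that its lid swings right open, and hold it there for about three seconds while I drop my used wipes in. Then let the pedal up slowly, the whole way, so that the lid comes fully shut without slamming, and move clear. Work the lid by the pedal only, do not lift, tip or shove the bin, and leave the turntable and everything else on the counter untouched.

Things in the scene. Friction and masses are not known exactly. Their poses are not given: they have to be found in the camera images.
- bin: the desk step bin, the only one on the counter: a brushed steel cylinder 150 mm wide on a black foot ring 156 mm wide and 16 mm tall, rim 186 mm above the counter, closed lid's top at 209 mm. It stands loose, 1.3 kg or so. Origin: centre of its underside, on the counter; z up; the pedal sticks out along its -x, the lid's hinge and a black push-rod channel are at its +x side
- pad (a point): middle of the top face of the pedal's ribbed black rubber pad (56 mm wide along the bin's y, 38 mm along its x), which sticks out low at the front of the bin. With the pedal up it is 117 mm from the bin's origin along the bin's -x, about 42 mm clear of the steel wall, and 36 mm above the counter; pressed fully down it has sunk 24 mm and rests 12 mm above the counter. It moves with the pedal
- pedal (a joint): pedal angle in rad, 0 up (lid shut) to 0.25 fully down; its pivot lies inside the base, parallel to the bin's y, 98 mm behind the pad's middle. It takes about 4 to 7 N on the pad to start it down and 2 to 3 N to hold it fully down; the lid's weight and a light return spring bring it back up
- lid (a joint): lid angle in rad, 0 shut to 1.17 fully open; rigidly linked to the pedal, always 4.7 times its angle (0.048 rad of lid for each mm the pad sinks). The lid has no damper: if the pedal is let go it falls and slams in a fraction of a second
- lid_cover: the lid itself, a shallow steel dome with a black rim, 156 mm wide, hinged at the bin's back (+x side); origin: on the hinge line, 74 mm behind the bin's axis and 189 mm up; it swings up and away from the pedal side. Not to be touched
- turntable: black turntable, 450 x 350 mm plinth, top 105 mm above the counter, record at 127 mm, with a raised clear cover, standing to the robot's right with its front towards the middle of the counter; origin under the plinth's centre. The record is playing: not to be touched
- dropper: small amber glass dropper bottle with a white cap, 28 mm wide, 81 mm tall, upright; origin under its centre. Stands beside the pedal, about 125 mm from its middle. A bystander
- brush: black record brush, 102 x 28 x 27 mm, lying on its bristles, long along its own x; origin under its centre. A bystander
- adapter: bare aluminium centre adapter for singles, a stepped disc 38 mm wide and 14 mm tall; origin under its centre. Lies to the other side of the pedal. A bystander
- record_weight: turned steel record weight, 76 mm wide, 48 mm tall with a 40 mm knob; origin under its centre. A bystander
- cup: white espresso mug, 62 mm wide, 56 mm tall; origin under its centre. A bystander
- tumbler: clear glass tumbler, 72 mm wide, 95 mm tall; origin under its centre. A bystander
- spray: white spray bottle with a black trigger head, 52 mm wide, 148 mm tall; origin under its centre. A bystander

How it is judged:
By the outcome, as a careful person would: the job done as asked, in the order asked, and still so for the second after the job is handed in, with the robot touching nothing.
It also fails if it takes over 48 s, if anything falls off the work surface, if the arm or the gripper's body presses on something with over 40 N, if the wrist force passes 120 N, or if a joint passes its speed limit or range.

ROBOT

A 7-joint arm with a two-finger parallel gripper is mounted at the origin on the work surface. World frame = base frame: x ahead of the robot, y to its left, z up, the work surface at z = 0. Lengths are in m, angles in rad, forces in N, time in s.
With the tool pointing down it reaches from about 0.4 to 0.9 m from the base axis. Payload 5.6 kg.
Tool frame: the origin (TCP) lies midway between the tips of the shut fingers; the grasp point (between the pads) lies 19 mm behind it; z points along the fingers, y is the line along which they close (so a half turn about z gives the same grasp; the last joint's range is limited). The gripper opens to 92 mm and grips with 3 to 60 N. Pads are 20 mm wide; open, the fingers measure 128 mm over their backs; the gripper's body (75 mm by 189 mm) begins 69 mm behind the grasp point.
Start: joints at [-0.043, 0.468, -0.012, 1.603, 0.006, 1.071, -0.056], TCP at [0.65, -0, 0.215] pointing down, gripper open.
Joint ranges: [-2.53, 2.53], [-0.31, 2.02], [-1.57, 1.55], [0.28, 2.44], [-1.29, 4.43], [0.15, 1.84], [-2.92, 2.92]. Speed limits (rad/s): [2.57, 2.57, 3.14, 3.14, 3.14, 3.14, 3.14].

INTERFACE

Orientations are given as a 3x3 rotation matrix whose columns are the frame's x, y, z axes.
In Python, from station import env, effector, solver, viewer, workorder, search_frame, tip_of gives the robot as it stands. Calls block until the motion is done:
- env.reach(position, orientation): joint-space move of the TCP to a pose.
- env.movel(position, frame=None, rate=0.15): straight line of the TCP; frame=None keeps the orientation; rate is the mean speed in m/s.
- env.goto_joints(angles): joint-space move.
- effector.release() and effector.grasp(squeeze=None): open the fingers fully, or close them until they stop; squeeze is the grip in N (None keeps the last).
- env.pause(seconds).
- solver.inverse_kinematics(position, orientation): joint angles nearest the present ones, or None.
- env.sense(): the state.
- viewer.read_camera(name): name is "scene" or "side" or "wrist"; returns (picture, depth): 420x560x3 uint8, red, green, blue; 420x560 float32, m along the optical axis (not along the pixel's ray), 0 where there is no reading.
- viewer.camera_info(name): a dict with "intrinsics" (3x3 intrinsics, pixels), "dist_coeffs" ([k1, k2, p1, p2, k3] as OpenCV has them; the pictures are not rectified), "eye" and "rotation" of the camera in the world; the wrist camera has in their place "T_tool_cam" (4x4, takes a point from camera to tool coordinates, whose origin is the TCP and whose axes are the flange's). Camera axes: x right, y up, looking along -z (the intrinsics and any distortion apply to the point x, -y, -z); pixel columns grow to the right and rows downward; lengths in m; the calibration is good to about 2 mm. A picture is of the moment at which its call begins: read the wrist's pose just before it. camera_info takes no time and is no camera call.
A pose or a line that the arm cannot do raises env.PlanningError and nothing moves.
- workorder.finish_job(): hands the job in; it is judged then, once.
Trained networks look in the newest picture that a camera, given by its name, has taken for a name from the list of things; names that differ only in an ending like _2 or _b are one class to them, and where a whole thing is asked for, a point or a joint stands for the part that bears it (a point fixed in the world has none). Each returns a list of dicts, best first, with "score" (0 to 1); they miss things now and then, are a little off and sometimes report something else, mostly with a low value. They report only what shows in the picture. A call takes as long as a camera call.
- search_frame(camera, name): "at" ([x, y, z] in m, in world coordinates, good to about 4 mm: the middle of the surface that is visible of it).
- tip_of(camera, name): "at" ([x, y, z] in m, in world coordinates, good to about 4 mm: a listed point, or the origin of a listed thing).
The state is a dict: "t": time; "joint_positions": joint angles; "joint_velocities": joint speeds; "tau": joint torques, N m; "ee_pos": TCP position; "tcp_rot": TCP orientation; "wrist_force": force on the tool from outside, world axes, zero at the start; "moment": the same for the moment, N m; "gripper_width": finger opening in m; "grasp_force": force on a finger pad.
Only numpy, scipy, OpenCV 4.12 (cv2) and the standard library are available. Lean on these libraries where they do the work, as an engineer would, in place of code of your own. Each camera call takes 0.05 s, during which the arm holds its last target. There are 200 camera calls.

## Working session

There is one attempt and no reset: what is moved stays moved. The work goes in short steps, each a Python script; the robot and the scene stay as the last script left them, time stands still between calls to the robot, and variables do not carry over. Pictures are saved under pics/ and viewed, at most 10 in all, crops included, and the job is handed in when it is done.

```bash
mkdir -p pics; python3 - <<'E'
from station import *
import cv2, numpy as np
for c in ["scene","side"]:
    p,d=viewer.read_camera(c); cv2.imwrite(f"pics/{c}0.png",p[:,:,::-1])
    for n in ["bin","pad","lid_cover","dropper","adapter","turntable","brush","record_weight","cup","tumbler","spray"]:
        print(c,n,[(np.round(r["at"],3).tolist(),round(r["score"],2)) for r in tip_of(c,n)[:2]])
s=env.sense();print(s["t"],s["ee_pos"],s["tcp_rot"],s["wrist_force"],s["gripper_width"])
E
```

```text
scene bin [([0.566, -0.062, 0.002], 0.64)]
scene pad []
scene lid_cover [([0.638, -0.09, 0.19], 0.73)]
scene dropper []
scene adapter [([0.408, -0.123, -0.001], 0.41)]
scene turntable []
scene brush [([0.357, 0.181, 0.004], 0.51)]
scene record_weight [([0.347, -0.288, -0.004], 0.92)]
scene cup []
scene tumbler [([0.476, 0.457, -0.002], 0.71), ([0.359, 0.18, 0.004], 0.71)]
scene spray [([0.56, -0.202, -0.001], 0.72)]
side bin [([0.348, -0.29, 0.001], 0.66), ([0.568, -0.067, -0.0], 0.55)]
side pad [([0.458, -0.02, 0.035], 0.7)]
side lid_cover [([0.634, -0.088, 0.185], 0.75)]
side dropper [([0.512, 0.094, 0.002], 0.72)]
side adapter [([0.407, -0.117, -0.0], 0.61)]
side turntable [([0.524, -0.578, -0.0], 0.71)]
side brush [([0.356, 0.18, 0.002], 0.96), ([0.522, -0.578, 0.002], 0.39)]
side record_weight [([0.348, -0.29, 0.001], 0.74)]
side cup [([0.695, 0.047, 0.0], 0.67)]
side tumbler [([0.47, 0.455, 0.001], 0.68), ([0.356, 0.179, 0.002], 0.65)]
side spray []
1.2 [ 6.50021338e-01 -9.53447964e-06  2.14611315e-01] [[-6.45958343e-06  9.99999998e-01  5.55730097e-05]
 [ 1.00000000e+00  6.46100200e-06 -2.55262190e-05]
 [-2.55265780e-05  5.55728448e-05 -9.99999998e-01]] [-0.2542658  -0.13054414  0.13836366] 0.09205485538493685
```

View images.

View pics/scene0.png

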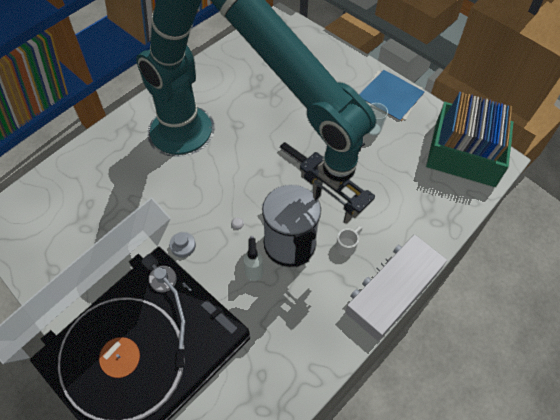

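View pics/side0.png

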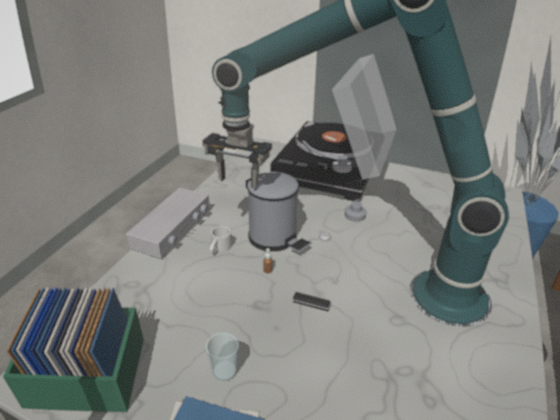

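```bash
cat > h.py <<'E'
from station import *
import numpy as np
def R(yaw,tilt,flip=1):
    # yaw: world angle of bin +x; tool leans back from the bin by tilt
    bx=np.array([np.cos(yaw),np.sin(yaw),0]); by=np.array([-bx[1],bx[0],0]); up=np.array([0,0,1.])
    z=np.sin(tilt)*bx-np.cos(tilt)*up; y=flip*by; x=np.cross(y,z)
    return np.column_stack([x,y,z])
E
python3 - <<'E'
from h import *
print(np.round(viewer.camera_info("wrist")["T_tool_cam"],3).tolist())
yaw=np.radians(-21)
for t in (15,25,35):
  for f in (1,-1):
    for z in (.25,.08,.01):
        q=solver.inverse_kinematics(np.array([.455,-.02,z]),R(yaw,np.radians(t),f))
        print(t,f,z,None if q is None else np.round(q,2))
E
```

```text
[[-0.0, 0.971, 0.24, 0.068], [1.0, 0.0, -0.001, 0.001], [-0.001, 0.24, -0.971, -0.167], [0.0, 0.0, 0.0, 1.0]]
15 1 0.25 [ 0.06 -0.03 -0.17  2.18  0.16  0.77  0.99]
15 1 0.08 [-0.02  0.27 -0.11  2.34  0.49  0.33  0.64]
15 1 0.01 [-0.11  0.44 -0.01  2.37  0.94  0.15  0.17]
15 -1 0.25 [-0.32 -0.06  0.19  2.2   0.19  0.77 -2.18]
15 -1 0.08 [-0.52  0.28  0.46  2.37 -0.03  0.28 -2.01]
15 -1 0.01 [-0.65  0.51  0.62  2.4  -1.19  0.18 -0.89]
25 1 0.25 [-0.07 -0.11 -0.11  2.3   0.38  0.61  0.74]
25 1 0.08 None
25 1 0.01 None
25 -1 0.25 [-0.17 -0.11 -0.03  2.3   0.4   0.61 -2.42]
25 -1 0.08 None
25 -1 0.01 None
35 1 0.25 [-0.16 -0.16 -0.11  2.42  0.76  0.5   0.32]
35 1 0.08 None
35 1 0.01 None
35 -1 0.25 [ 0.35 -0.15 -0.57  2.39  0.63  0.43 -2.68]
35 -1 0.08 None
35 -1 0.01 None
```

```bash
python3 - <<'E'
from h import *
for yd in (-21,-10):
 for t in (4,8,12):
    for z in (.25,.08,.04,.01):
        q=solver.inverse_kinematics(np.array([.458,-.02,z]),R(np.radians(yd),np.radians(t),1))
        print(yd,t,z,None if q is None else np.round(q,2))
E
```

```text
-21 4 0.25 [ 0.18  0.08 -0.24  2.04  0.06  0.96  1.11]
-21 4 0.08 [ 0.16  0.34 -0.24  2.2   0.21  0.55  0.97]
-21 4 0.04 [ 0.13  0.42 -0.21  2.22  0.26  0.46  0.92]
-21 4 0.01 [ 0.1   0.49 -0.18  2.23  0.3   0.39  0.88]
-21 8 0.25 [ 0.14  0.04 -0.22  2.09  0.09  0.89  1.08]
-21 8 0.08 [ 0.11  0.32 -0.21  2.25  0.28  0.47  0.88]
-21 8 0.04 [ 0.07  0.4  -0.16  2.27  0.34  0.37  0.81]
-21 8 0.01 [ 0.03  0.47 -0.12  2.28  0.39  0.3   0.76]
-21 12 0.25 [ 0.1  -0.   -0.19  2.14  0.13  0.82  1.03]
-21 12 0.08 [ 0.05  0.29 -0.16  2.3   0.38  0.39  0.76]
-21 12 0.04 [-0.02  0.38 -0.09  2.32  0.47  0.28  0.67]
-21 12 0.01 [-0.08  0.45 -0.01  2.33  0.53  0.2   0.6 ]
-10 4 0.25 [ 0.22  0.08 -0.27  2.04  0.04  0.96  1.32]
-10 4 0.08 [ 0.2   0.35 -0.28  2.2   0.21  0.55  1.16]
-10 4 0.04 [ 0.18  0.43 -0.25  2.22  0.27  0.46  1.11]
-10 4 0.01 [ 0.15  0.49 -0.22  2.23  0.31  0.38  1.06]
-10 8 0.25 [ 0.2   0.03 -0.25  2.09  0.05  0.88  1.31]
-10 8 0.08 [ 0.18  0.32 -0.26  2.25  0.26  0.46  1.11]
-10 8 0.04 [ 0.14  0.4  -0.22  2.27  0.34  0.36  1.03]
-10 8 0.01 [ 0.09  0.47 -0.17  2.28  0.39  0.28  0.98]
-10 12 0.25 [ 0.16 -0.01 -0.23  2.14  0.07  0.8   1.29]
-10 12 0.08 [ 0.14  0.29 -0.23  2.3   0.33  0.37  1.03]
-10 12 0.04 [ 0.07  0.38 -0.15  2.32  0.43  0.26  0.92]
-10 12 0.01 [ 0.    0.45 -0.08  2.34  0.5   0.17  0.85]
```

```bash
python3 - <<'E'
from h import *
import cv2
env.movel([.62,.0,.31],rate=.2)
env.reach(np.array([.44,-.012,.22]),R(np.radians(-21),np.radians(8)))
effector.grasp(5)
for c in ("wrist","side"):
    p,d=viewer.read_camera(c); cv2.imwrite(f"pics/{c}1.png",p[:,:,::-1])
    for n in ("pad","bin","lid_cover","dropper","adapter"):
        print(c,n,[(np.round(r["at"],3).tolist(),round(r["score"],2)) for r in tip_of(c,n)[:2]])
s=env.sense();print(s["t"],s["ee_pos"],s["wrist_force"],s["gripper_width"])
E
```

```text
wrist pad [([0.454, -0.019, 0.037], 0.83)]
wrist bin []
wrist lid_cover []
wrist dropper [([0.517, 0.095, -0.002], 0.79)]
wrist adapter [([0.406, -0.124, 0.003], 0.69)]
side pad [([0.458, -0.018, 0.035], 0.62)]
side bin [([0.567, -0.066, -0.002], 0.84)]
side lid_cover [([0.636, -0.092, 0.191], 0.88), ([0.347, -0.289, -0.0], 0.67)]
side dropper [([0.513, 0.092, 0.001], 0.47)]
side adapter []
4.8167 [ 0.44001944 -0.01199463  0.21999186] [ 0.60280261 -0.67408592  0.32056783] 0.0003206699489628832
```

View pics/wrist1.png

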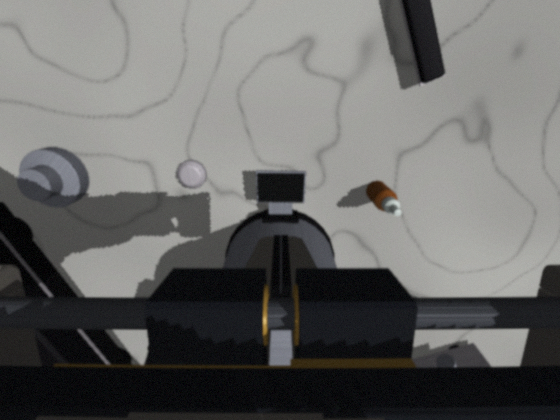

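View pics/side1.png

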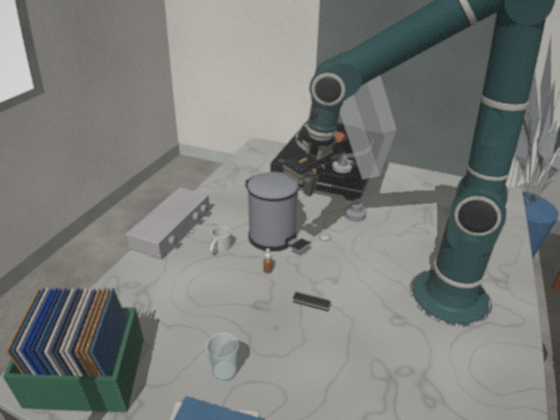

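```bash
cat >> h.py <<'E'
P=np.array([.457,-.020,0]); RR=R(np.radians(-22),np.radians(8))
E
python3 - <<'E'
from h import *
import cv2
env.reach(P+[0,0,.12],RR)
env.movel(P+[0,0,.046],RR,rate=.1)
env.pause(.3); s=env.sense(); b=s["wrist_force"].copy() if hasattr(s["wrist_force"],"copy") else s["wrist_force"]
print(s["t"],s["ee_pos"],b)
z=.042
while z>.0105:
    env.movel(P+[0,0,z],RR,rate=.015)
    s=env.sense(); f=np.array(s["wrist_force"])-b
    print(round(s["t"],2),round(z,4),round(s["ee_pos"][2],4),np.round(f,1))
    if f[2]>11 or np.linalg.norm(f[:2])>6: break
    z-=.002 if z>.0165 else .001
p,d=viewer.read_camera("side"); cv2.imwrite("pics/side2.png",p[100:320,150:430,::-1].repeat(2,0).repeat(2,1))
for n in ("pad","bin","lid_cover"):
    print(n,[(np.round(r["at"],3).tolist(),round(r["score"],2)) for r in tip_of("side",n)[:2]])
E
```

```text
6.5 [ 0.45726618 -0.02005012  0.04638967] [ 0.0476685  -0.03821856 -0.19145081]
6.92 0.042 0.0418 [ 0.9 -0.7 -0.8]
7.2 0.04 0.0399 [-0.2 -0.  -0. ]
7.48 0.038 0.0382 [-0.9 -0.3  4.2]
7.77 0.036 0.0361 [-0.2  0.2  5. ]
8.05 0.034 0.034 [-0.6  1.1  4.9]
8.33 0.032 0.0319 [-1.5  2.2  4.2]
8.62 0.03 0.0299 [-2.9  2.2  3.7]
8.9 0.028 0.028 [-1.7  2.2  4. ]
9.18 0.026 0.026 [-2.9  1.5  4.7]
9.47 0.024 0.0239 [-1.8  1.9  3.9]
9.75 0.022 0.0219 [-1.1  0.8  3.2]
10.03 0.02 0.0199 [-2.8  0.5  3.3]
10.32 0.018 0.0179 [-1.7  1.2  3. ]
10.6 0.016 0.0159 [-1.6  0.4  3.2]
10.85 0.015 0.015 [-1.8 -0.4  1.7]
11.1 0.014 0.014 [-0.7  0.1  2. ]
11.35 0.013 0.013 [-0.5  0.4  2.2]
11.6 0.012 0.012 [ 0.3 -0.5  1.3]
11.85 0.011 0.0112 [-0.9 -1.   6. ]
pad [([0.455, -0.02, 0.012], 0.72)]
bin [([0.568, -0.066, -0.001], 0.57)]
lid_cover [([0.64, -0.091, 0.191], 0.59), ([0.696, 0.045, -0.001], 0.5)]
```

View pics/side2.png

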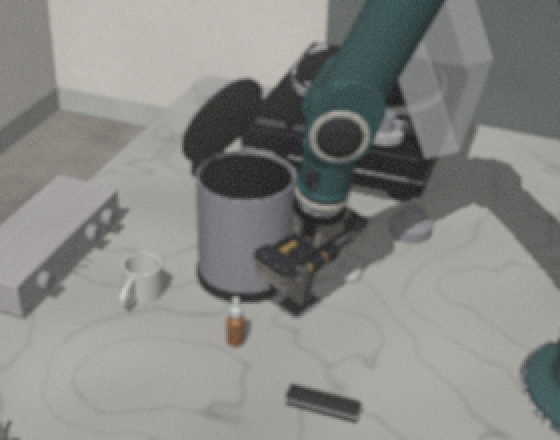

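```bash
python3 - <<'E'
from h import *
import cv2
env.movel(P+[0,0,.0104],RR,rate=.01)
def pr():
    s=env.sense(); print(round(s["t"],2),round(s["ee_pos"][2],4),np.round(s["wrist_force"],1))
pr()
for _ in range(3): env.pause(1.03); pr()
for z,r in ((.033,.006),(.0365,.003),(.042,.003)):
    env.movel(P+[0,0,z],RR,rate=r); pr()
p,d=viewer.read_camera("side"); cv2.imwrite("pics/side3.png",p[100:320,150:430,::-1].repeat(2,0).repeat(2,1))
E
```

```text
12.3 0.0108 [-1.3 -0.3  8.7]
13.33 0.0108 [-2.2 -1.5  8.5]
14.37 0.0108 [-1.1 -0.7  9.3]
15.4 0.0109 [-1.3 -1.   8.6]
19.32 0.0331 [ 1.7 -0.6  3.7]
20.63 0.0365 [ 4.1 -1.5  3.3]
22.62 0.042 [-0.5 -0.2  0.6]
```

View pics/side3.png

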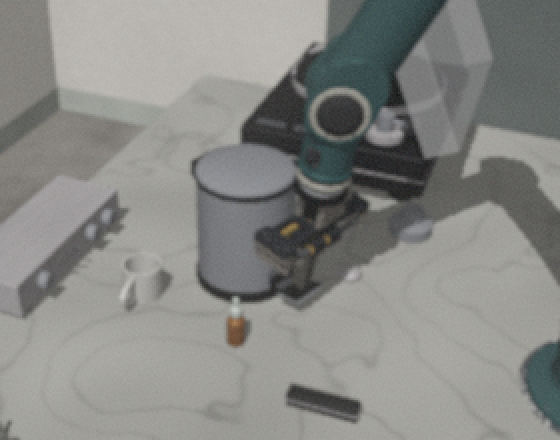

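The lid is shut (rim at about (245,170) in the crop), the fingertips are just above the pad, and the bin and dropper have not moved. Next I move clear and hand in.

```bash
python3 - <<'E'
from h import *
env.movel(P+[0,0,.10],RR,rate=.06)
env.movel(P+[-.02,.008,.22],RR,rate=.12)
env.pause(.3)
viewer.read_camera("side")
for n in ("pad","bin","lid_cover"):
    print(n,[(np.round(r["at"],3).tolist(),round(r["score"],2)) for r in tip_of("side",n)[:2]])
s=env.sense(); print(s["t"],s["wrist_force"])
print(workorder.finish_job())
E
```

```text
pad [([0.457, -0.02, 0.03], 0.68)]
bin []
lid_cover [([0.635, -0.09, 0.187], 0.92)]
25.45 [ 0.33692407  0.15851118 -0.19590356]
the job is handed in; nothing more can be done
None
```

I pressed the pedal all the way down, held the lid open for just over 3 s, then let it up over about 7 s. The side camera showed the lid shut. The arm moved clear without touching anything else that I could see, and I handed the job in at about 25.5 s; the system gave no verdict.

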